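# Switch on the telescopic worktop lamp and hold it up at its second stop

### The arm

A 7-joint arm with a two-finger parallel gripper is mounted at the origin on a cart in front of the work surface, level with it; the furniture and walls round the work are solid. World frame = base frame: x ahead of the robot, y to its left, z up, the work surface at z = 0. Lengths are in mm, angles in rad, forces in N, time in s.
With the tool pointing down it reaches from about 400 to 925 mm from the base axis. Payload 4.1 kg.
Tool frame: the origin (TCP) lies on the centre line of the jaws, within the pads' length; the fingertips stand 22 mm ahead of it and the grasp point (between the pads) lies 3 mm ahead of it; z points along the fingers, y is the line along which they close (so a half turn about z gives the same grasp; the last joint's range is limited). The gripper opens to 85 mm and grips with 20 to 120 N. Pads are 22 mm wide; open, the fingers measure 114 mm over their backs; the gripper's body (76 mm by 85 mm) begins 54 mm behind the grasp point. The pads swing forward as they close: fully open they stand 13 mm farther back than shut.
Start: joints at [-1.341, 0.398, 0.045, 1.537, -0.019, 1.207, -0.051], TCP at [209.87, 615.223, 224.947] pointing down, gripper open.
Joint ranges: [-2.82, 2.82], [-0.49, 2.23], [-1.37, 1.46], [0, 2.46], [-1.36, 4.5], [0.23, 2], [-2.94, 2.94]. Speed limits (rad/s): [2.57, 2.57, 3.14, 3.14, 3.14, 3.14, 3.14].

### API

Orientations are given as [roll, pitch, yaw] about the fixed x, y, z axes, in that order (R = Rz(yaw) Ry(pitch) Rx(roll)).
In Python, from cell import get_state, read_camera, sign_off gives the robot as it stands.
- The arm moves only by the tool jog_arm, never from a script. Its argument "targets" is a list of rows, each a list of 7 numbers: the turn, a rotation vector about the tool's x, y, z in normalised numbers (1 is 180 degrees), then the shift along the tool's x, y, z in normalised numbers (1 is 50 cm), then the finger opening in cm, from 0 to 8.54. In form: [[rx, ry, rz, tx, ty, tz, gripper], ...]. A call has exactly 8 rows; each row is the pose to reach, as a shift and turn from the pose commanded when the call began, along the tool's axes at that moment; what a row does not reach only later rows make up. A row lasts 1/8 s, in which the tool goes at most 62.5 mm and 10.7 degrees, less where a joint would pass 70% of its speed; a pose out of reach is approached as far as the arm can. No shift or turn number may pass 1 either way. A call with a gripper value outside its range is refused whole. The fingers move at their own pace and stop on an object; the grip force is fixed at half the most. Time passes only in rows, so rows that repeat a pose let the fingers close, or fill a call up. It gives the time, the measured TCP pose, the force, the opening and the grip force at its end, in the units of the state.
- get_state(): the state, without advancing time (a new reading comes with each control period).
- read_camera(name): name is "scene" or "top"; returns a dict with "color" (420x560x3 uint8, blue, green, red), "fovy" (degrees; the focal length in pixels is half the picture's height over the tangent of half this angle, whatever the lens; pixels are square), "cx", "cy" (the principal point, pixels), "R" (3x3) and "t" (3): a world point X has camera coordinates R X + t. Camera axes: x right, y down, z forward; pixel columns grow to the right and rows downward; lengths in mm; the calibration is good to about 2 mm. A picture is of the moment at which its call begins. There is no depth.
- sign_off(): hands the job in; it is judged then, once.
The state is a dict: "t": time; "q": joint angles; "qd": joint speeds; "joint_efforts": joint torques, N m; "ee_pos": TCP position; "orientation": TCP orientation; "contact_force": force on the tool from outside, world axes, zero at the start; "wrist_torque": the same for the moment, N m; "grip_width": opening from 0.0 (shut) to 1.0 (fully open); "grasp_force": force on a finger pad.
Only numpy, scipy, OpenCV 4.12 (cv2) and the standard library are available. Lean on these libraries where they do the work, as an engineer would, in place of code of your own. Each camera call takes 0.05 s, during which the arm holds its last target. There are 200 camera calls.

### The job

Flip the lamp's toggle switch right over to on, away from you towards the green dot. Then squeeze the orange button into the side of the lamp's black grip bar and, keeping it squeezed, pull the head up past the first stop to the second one, as far as it goes. Finish while holding it up there, because the lamp has no catch at the top and sinks if let go; leave the other things on the worktop where they are.

Things in the scene. Friction and masses are not known exactly. Their poses are not given: they have to be found in the camera images.
- lamp: white telescopic lamp, does not move: a foot plate 130 (x) x 290 (y) x 14 mm with a square white column (44 x 44 mm, top 130 mm above the worktop) near one end. Origin: on the column's axis at worktop height; x points across the foot, roughly away from the robot, y along the foot from switch to column, z up. The foot spans x = -55 to +75 mm, y = -205 to +85 mm.
- lamp_switch (a joint): power toggle on the foot: 0 rad = off (leaning to the lamp's -x, towards the robot, red dot), 1.0 rad = fully on (leaning to +x, green dot). Counts as on above 0.8. It stays where it is left and needs about 2 N at the ball. Hinge along the lamp's y at x = 20, y = -150, z = 36 mm; its black block, 70 (x) x 50 (y) mm, tops out 39 mm above the worktop.
- lamp_switch_tip (a point): centre of the toggle's blue ball (26 mm across), 50 mm from the hinge on a 10 mm steel stick: from 24 mm on the -x side of the hinge (off) to 24 mm on the +x side (on), 80 mm above the worktop at both ends
- lamp_mast (a joint): how far tube and head are pulled up (m): 0 = in, 0.045 = first stop (one red line on the tube shows above the column), 0.09 = second stop, end of travel (second red line shows). While the button is not pressed a catch locks it at 0 and at the first stop; the second stop has no catch. Tube and head weigh about 0.3 kg (3 N) and slide down when let go.
- lamp_grip: the tube and head, which go up together: a black grip bar 26 (x) x 112 (y) x 30 mm (z) across the top of the tube, with a round white lamp shade (76 mm across) whose centre is 112 mm from the bar's middle to +y. Its axes are parallel to the lamp's. Its origin is not on the bar: see point lamp_bar.
- lamp_bar (a point): middle of the grip bar, on the column's axis, 152 mm above the worktop when pushed in and 242 mm at the second stop. The bar's underside is 15 mm below this point, 7 mm above the column when pushed in.
- lamp_button (a joint): how far the button is pressed in (m): 0 = out, 0.006 = fully in; the catch is free above about 0.005. Pressed along the lamp's +x; a spring pushes it out, about 2 N at first and 6 N fully in.
- lamp_button_face (a point): middle of the outer face of the orange button (34 mm along y, 18 mm high) in the grip bar's -x face, which looks towards the robot. Out, it stands 7 mm proud of the bar; fully in, 1 mm. Squeezing the bar's middle between two fingers along x presses it: 33 mm over bar and button when out, 27 mm when in.
- garlic: bystander: garlic bulb, 54 mm across, 55 mm high, behind the lamp; origin under its centre
- mug: bystander: dark blue mug, fixed in its place, 77 x 107 mm with its handle, 90 mm high; origin under its middle
- jar: bystander: jam jar with a white lid, 65 mm across, 90 mm high; origin under its centre
- tin: bystander: small blue and white tin, 58 mm across, 72 mm high; origin under its centre
- bottle: bystander: dark sauce bottle with a red cap, 59 mm across, 204 mm high, left of the lamp; origin under its centre

How it is judged (in metres and radians):
On the way, in this order (a step that is already met when the one before it is completed fails the run):
1. the lamp is switched on (value of joint lamp_switch above 0.8 rad), for 0.2 s.
2. in the fingers, the head leaves its rest position (value of joint lamp_mast above 0.01 m and contact force between the fingers and lamp_grip above 2 N), for 0.05 s.
3. the head is at the second stop, in the gripper (value of joint lamp_mast above 0.084 m and contact force between the fingers and lamp_grip above 2 N), for 0.3 s.
At the end, for the whole second after the job is handed in: the toggle is over 0.8 rad (on), the lamp head is at its second stop (pulled up more than 84 of 90 mm) and still, and the fingers still hold the head (more than 2 N): nothing else can carry it there (all of step 3 and value of joint lamp_switch above 0.8 rad and linear speed of lamp_grip below 0.02 m/s); the arm keeps its last pose, push and grip.
It fails at once if the head is pulled up before the lamp is switched on (value of joint lamp_mast above 0.02 m and value of joint lamp_switch below 0.6 rad).
It fails at once if one of the other things on the worktop is shifted by more than 3 cm (distance of any of garlic, jar, tin, bottle from where it was at the start of the episode above 0.03 m).
It also fails if it takes over 45 s, if anything falls off the work surface, if the arm or the gripper's body presses on something with over 40 N, if the wrist force passes 120 N, or if a joint passes its speed limit or range.

## Working session

There is one attempt and no reset: what is moved stays moved. The work goes in short steps, Python scripts to look and compute and a tool call to move; the robot and the scene stay as the last step left them, time stands still between calls to the robot, and variables do not carry over. Pictures are saved under pics/ and viewed, at most 10 in all, crops included, and the job is handed in when it is done.

Besides the shell and the picture viewer there is one more tool, called after "Call:" in YAML: its name, and indented under it one key for each argument. jog_arm: Moves the arm, as the interface text tells. Its arguments: {"type":"object","properties":{"targets":{"type":"array","items":{"type":"array","items":{"type":"number"}}}},"required":["targets"]}

```bash
mkdir -p pics; ls; python3 - <<'E'
from cell import *
import cv2
for n in("scene","top"):
    c=read_camera(n);cv2.imwrite(f"pics/{n}0.png",c["color"]);print(n,c["fovy"],c["cx"],c["cy"],c["R"],c["t"])
print(get_state())
E
```

```text
pics
scene 47.79473766248368 275.9762532723347 209.43931035527524 [[ 0.60391299 -0.79693323 -0.01365761]
 [-0.47707474 -0.34769254 -0.80716144]
 [ 0.63850512  0.49397098 -0.59017276]] [-362.48051391  415.49710052  717.17506283]
top 47.162381044724285 276.68073889471896 208.62260196936603 [[-0.0740785  -0.99719863 -0.0103567 ]
 [-0.9369332   0.07315112 -0.3417676 ]
 [ 0.34156779 -0.01561409 -0.93972743]] [  80.62023233  601.77719056 1132.52460987]
{'t': 0.1, 'q': array([-1.34095078,  0.39911209,  0.04503832,  1.53773641, -0.01870662,
        1.20690089, -0.05068546]), 'qd': array([-0.0003535 , -0.00199976, -0.00047459, -0.00139533,  0.00161099,
        0.00112479, -0.00073115]), 'joint_efforts': array([ 3.51227740e-03, -4.76259935e+01,  1.37047995e+00, -2.54950494e+01,
        1.19821820e-02,  5.06863988e-03, -9.27751444e-06]), 'ee_pos': array([209.70901925, 614.63740332, 223.97906225]), 'orientation': array([-3.13986126e+00,  1.14794421e-04,  2.81286988e+00]), 'contact_force': array([-0.68577723,  0.62389238, -0.72240317]), 'wrist_torque': array([-0.0283839 , -0.02566301, -0.0300804 ]), 'grasp_force': 0.0, 'grip_width': 1.0010617903054997}
```

View pics/scene0.png

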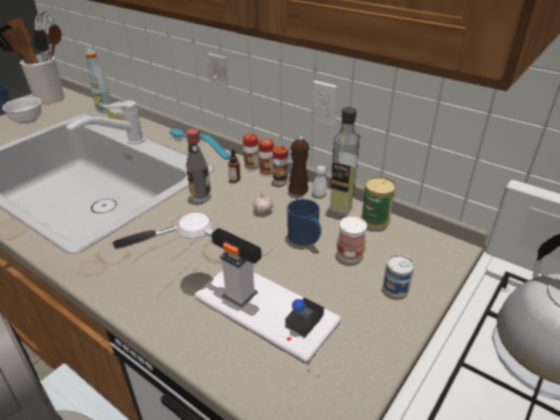

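View pics/top0.png

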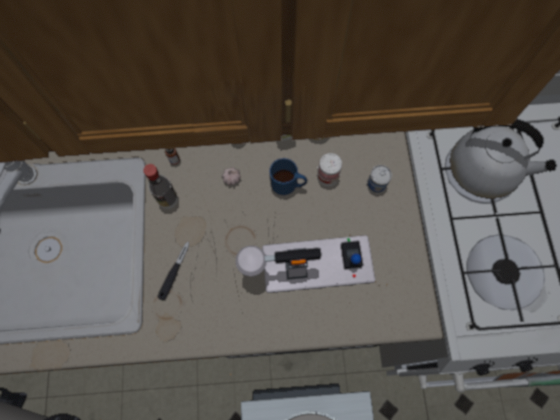

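The scene view shows the bar with the orange button at (231,249), the column at (238,275) and the ball at (299,305). In the top view the shade is at (251,262), the bar at (298,256) and the ball at (356,259).

```bash
cat > h.py <<'E'
import cv2, numpy as np
from cell import *
def K(c):
    f=210/np.tan(np.radians(c["fovy"]/2)); return np.array([[f,0,c["cx"]],[0,f,c["cy"]],[0,0,1]])
def tri(c1,p1,c2,p2):
    P=[K(c)@np.c_[c["R"],c["t"]] for c in(c1,c2)]
    X=cv2.triangulatePoints(P[0],P[1],np.float64(p1).reshape(2,1),np.float64(p2).reshape(2,1))[:,0]; X=X[:3]/X[3]
    for P_,p in zip(P,(p1,p2)):
        u=P_@np.r_[X,1]; u=u[:2]/u[2]-p; print("  reproj",u.round(2))
    return X
def plane(c,p,z):
    R=np.array(c["R"]);o=-R.T@c["t"];d=R.T@np.linalg.inv(K(c))@[p[0],p[1],1]; return o+d*(z-o[2])/d[2]
def blob(c,lo,hi,box):
    x0,y0,x1,y1=box; hsv=cv2.cvtColor(c["color"],cv2.COLOR_BGR2HSV)
    m=np.zeros(hsv.shape[:2],np.uint8); m[y0:y1,x0:x1]=cv2.inRange(hsv,lo,hi)[y0:y1,x0:x1]
    n,l,s,ce=cv2.connectedComponentsWithStats(m); 
    if n<2: print("none");return np.zeros(2),0,m
    i=1+s[1:,4].argmax(); return ce[i],s[i],(l==i).astype(np.uint8)
E
python3 - <<'E'
from h import *
s=read_camera("scene");t=read_camera("top")
B={"ball":((105,150,70),(130,255,255),(280,290,325,325),(340,245,372,272)),
"btn":((3,150,120),(18,255,255),(215,235,250,262),(280,250,315,272)),
"reddot":((0,100,100),(3,255,255),(280,330,300,350),(345,270,362,282)),
"bar":((0,0,0),(180,255,60),(200,225,265,265),(270,245,322,264))}
for k,(lo,hi,b1,b2) in B.items():
    p1,s1,_=blob(s,lo,hi,b1);p2,s2,_=blob(t,lo,hi,b2)
    print(k,p1.round(1),s1,p2.round(1),s2)
    if np.any(p1) and np.any(p2):print(tri(s,p1,t,p2).round(1))
# foot plate corners in top view
for n,c,b in(("top",t,(258,230,382,300)),("scene",s,(185,260,350,360))):
    _,st,m=blob(c,(0,0,150),(180,60,255),b)
    h=cv2.minAreaRect(cv2.findNonZero(m)); print(n,h,[plane(c,q,14).round(0) for q in cv2.boxPoints(h)])
for n,c,b in(("top",t,(225,225,400,310)),("scene",s,(110,205,350,365))):
    x0,y0,x1,y1=b; cv2.imwrite(f"pics/{n}c.png",cv2.resize(c["color"][y0:y1,x0:x1],None,fx=3.3,fy=3.3,interpolation=cv2.INTER_CUBIC))
E
```

```text
ball [298.6 304.1] [294 300  11   9  77] [355.7 258.1] [351 254  10   9  74]
  reproj [-0.41  0.17]
  reproj [ 0.17 -0.28]
[ 466.5 -155.    85.6]
btn [230.3 248.7] [223 243  15  13 121] [298.3 261.4] [292 260  13   4  35]
  reproj [-0.02  0.01]
  reproj [ 0.01 -0.01]
[451.3  -5.6 157.2]
reddot [288.5 338.2] [287 337   4   3  10] [354. 275.] [354 275   1   1   1]
  reproj [ 0.33 -0.14]
  reproj [-0.13  0.22]
[ 436.2 -155.5   18.7]
bar [237.7 245.7] [212 229  48  35 656] [297.  255.1] [275 249  45  15 448]
  reproj [-0.92  0.38]
  reproj [ 0.39 -0.7 ]
[469.8  -5.3 150.8]
top ((318.00494384765625, 263.0495300292969), (45.274192810058594, 106.6679916381836), 84.2894058227539) [array([536.,  79.,  14.]), array([ 544., -211.,   14.]), array([ 420., -206.,   14.]), array([413.,  75.,  14.])]
scene ((266.9999694824219, 309.4999694824219), (163.99996948242188, 98.99998474121094), -0.0) [array([286., -27.,  14.]), array([477., 171.,  14.]), array([ 701., -134.,   14.]), array([ 467., -270.,   14.])]
```

View pics/topc.png

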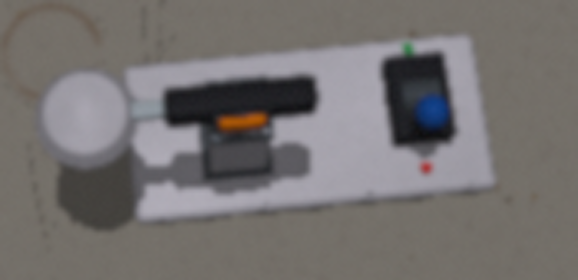

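View pics/scenec.png

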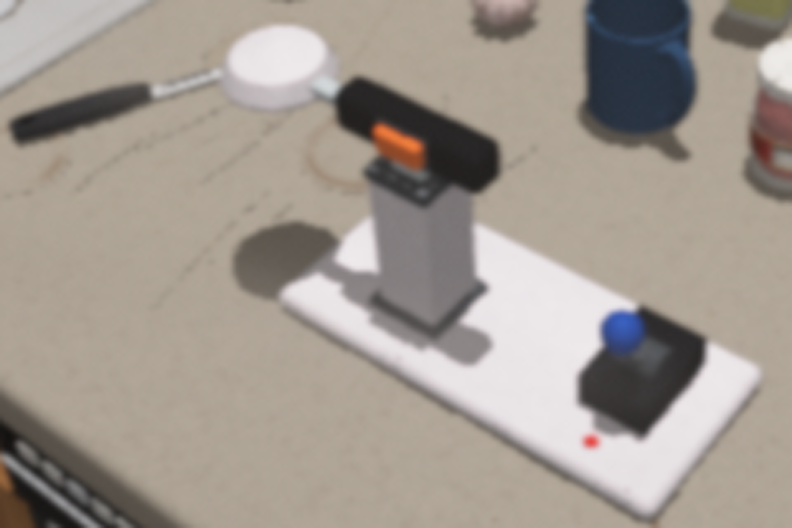

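The crops show the toggle leaning to the robot side, with the red dot there and the green dot beyond. The button is on the bar's near face.

Positions:
- Lamp yaw is about 1.6°.
- Lamp origin is about (467,-6).
- Ball is at (467,-155,~82).
- Bar is at z~151.

First I move to a waypoint while turning to yaw 91.6°, fingers shut.

Careful with the scale: shifts go in shares of 50 cm and turns go in shares of 180 degrees. That gives: -34.2 cm / 50 = -0.684, -1.6 cm / 50 = -0.032, 69.6 degrees / 180 = 0.3867.

Call:
jog_arm:
  targets:
    - [0,0,0.0483,-0.086,-0.08,-0.004,0]
    - [0,0,0.0967,-0.172,-0.16,-0.008,0]
    - [0,0,0.145,-0.258,-0.24,-0.012,0]
    - [0,0,0.1933,-0.342,-0.322,-0.016,0]
    - [0,0,0.2417,-0.428,-0.402,-0.02,0]
    - [0,0,0.29,-0.514,-0.484,-0.024,0]
    - [0,0,0.3383,-0.6,-0.564,-0.028,0]
    - [0,0,0.3867,-0.684,-0.644,-0.032,0]

```text
t: 1.2
ee_pos: [430.2, 198.2, 241.1]
orientation: [3.141, -0.001, 1.593]
contact_force: [0.8, 0.3, -0.6]
grip_width: -0.002
grasp_force: 0.0
```

In the tool's units: -35.3 cm / 50 = -0.706, -1.2 cm / 50 = -0.024.

Call:
jog_arm:
  targets:
    - [0,0,0,-0.11,-0.008,0,0]
    - [0,0,0,-0.22,-0.016,0,0]
    - [0,0,0,-0.33,-0.024,0,0]
    - [0,0,0,-0.44,-0.032,0,0]
    - [0,0,0,-0.55,-0.04,0,0]
    - [0,0,0,-0.66,-0.048,0.02,0]
    - [0,0,0,-0.706,-0.05,0.12,0]
    - [0,0,0,-0.706,-0.05,0.18,0]

```text
t: 2.2
ee_pos: [413.0, -155.5, 149.5]
orientation: [-3.141, 0.0, 1.593]
contact_force: [-0.4, 0.8, -0.1]
grip_width: 0.001
grasp_force: 0.0
```

```bash
python3 - <<'E'
from h import *
s=get_state();print(s["ee_pos"],s["orientation"],s["q"].round(2))
c=read_camera("scene");cv2.imwrite("pics/s1.png",c["color"])
E
```

```text
[ 412.99443333 -155.54297196  149.53215918] [-3.14079252e+00  4.88752168e-04  1.59335759e+00] [-0.56  0.15  0.9   2.12 -0.15  0.94  0.45]
```

View pics/s1.png

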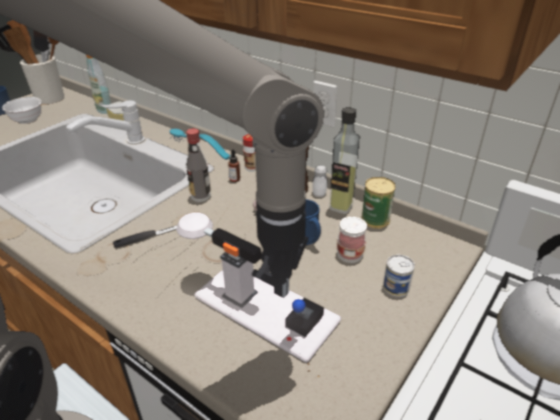

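The fingers are above and in front of the ball at (299,305), which is clear. Next I go down, then push along +x.

In the tool's units: 7.5 cm / 50 = 0.15, 6.7 cm / 50 = 0.134.

Call:
jog_arm:
  targets:
    - [0,0,0,0,0,0.068,0]
    - [0,0,0,0,0,0.132,0]
    - [0,0,0,0,0.01,0.132,0]
    - [0,0,0,0,0.044,0.132,0]
    - [0,0,0,0,0.078,0.132,0]
    - [0,0,0,0,0.108,0.132,0]
    - [0,0,0,0,0.134,0.132,0]
    - [0,0,0,0,0.15,0.132,0]

```text
t: 3.25
ee_pos: [496.6, -151.7, 91.5]
orientation: [3.13, -0.003, 1.598]
contact_force: [-1.2, 5.1, 32.6]
grip_width: -0.002
grasp_force: 16.2
```

```bash
python3 - <<'E'
from h import *
t=read_camera("top");s=read_camera("scene")
for c,b in((t,(330,230,390,290)),(s,(270,270,345,340))):
    p,st,_=blob(c,(105,150,50),(130,255,255),b);print(p,st, plane(c,p,80).round(1))
a=s["color"][250:370,190:350];b=t["color"][200:300,280:413]
cv2.imwrite("pics/c2.png",np.hstack([cv2.resize(a,(400,300),interpolation=2),cv2.resize(b,(399,300),interpolation=2)]))
E
```

```text
none
[0. 0.] 0 [1381.1  851.6   80. ]
[305.60784314 295.31372549] [302 292   8   8  51] [ 498.2 -150.4   80. ]
```

View pics/c2.png

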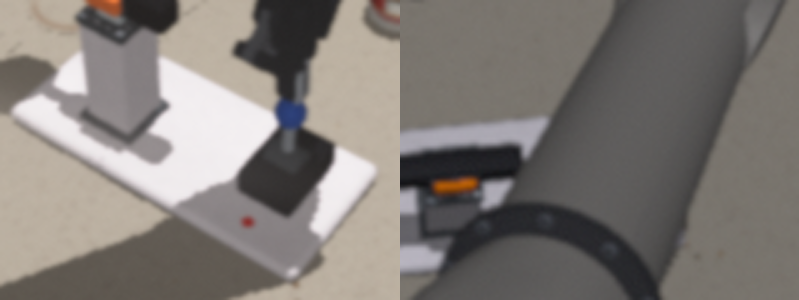

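```bash
python3 - <<'E'
from h import *
s=read_camera("scene");st=get_state();print(st["ee_pos"],st["contact_force"],st["wrist_torque"])
P=K(s)@np.c_[s["R"],s["t"]]
pr=lambda *X:(lambda u:(u[:2]/u[2]).round(1))(P@np.r_[X,1])
e=st["ee_pos"]
print("tcp",pr(*e),"tip",pr(e[0],e[1],e[2]-22))
for a in(0,.3,.5,.7,1):
    th=a-.5;print(a,pr(491+50*np.sin(th),-156,36+50*np.cos(th)))
cv2.imwrite("pics/c3.png",cv2.resize(s["color"][255:335,265:345],(640,640),interpolation=cv2.INTER_CUBIC)[:600])
E
```

```text
[ 498.99170709 -151.66850245   91.43888201] [ 1.45372907  5.30746357 31.33303567] [ 1.01328716 -0.26418997  0.01313181]
tcp [306.5 291.2] tip [306.3 299.2]
0 [298.7 306.5]
0.3 [303.  300.1]
0.5 [306.  296.6]
0.7 [308.9 293.9]
1 [312.9 291.5]
```

View pics/c3.png

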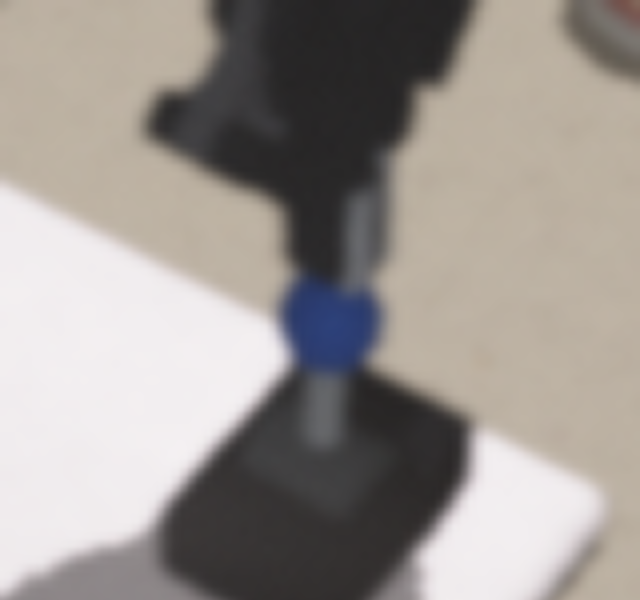

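The fingertips rode up onto the ball: it is upright at (306,296) with the tips resting on its top. So I back off and push again from lower.

In the tool's units: -5.5 cm / 50 = -0.11, -4 cm / 50 = -0.08.

Call:
jog_arm:
  targets:
    - [0,0,0,0,0,-0.06,0]
    - [0,0,0,0,0,-0.08,0]
    - [0,0,0,0,-0.05,-0.08,0]
    - [0,0,0,0,-0.11,-0.08,0]
    - [0,0,0,0,-0.11,-0.04,0]
    - [0,0,0,0,-0.11,0.02,0]
    - [0,0,0,0,-0.11,0.03,0]
    - [0,0,0,0,-0.11,0.03,0]

```text
t: 4.4
ee_pos: [434.3, -153.2, 69.9]
orientation: [-3.141, 0.0, 1.598]
contact_force: [0.5, -0.3, 0.1]
grip_width: 0.002
grasp_force: 0.0
```

```bash
python3 - <<'E'
from h import *
s=read_camera("scene");st=get_state();print(st["ee_pos"],st["contact_force"])
P=K(s)@np.c_[s["R"],s["t"]]
e=st["ee_pos"]; u=P@np.r_[e[0],e[1],e[2]-22,1]; print("tip",u[:2]/u[2])
print(blob(s,(105,150,50),(130,255,255),(270,270,345,340))[:2])
cv2.imwrite("pics/c4.png",cv2.resize(s["color"][255:335,255:335],(600,600),interpolation=cv2.INTER_CUBIC))
E
```

```text
[ 434.82745904 -153.25273496   70.39064069] [-3.40595379e-04 -4.16587364e-01  1.46396732e-01]
tip [287.46573327 327.73503659]
(array([305.97674419, 294.54651163]), array([302, 289,   9,  12,  86], dtype=int32))
```

View pics/c4.png

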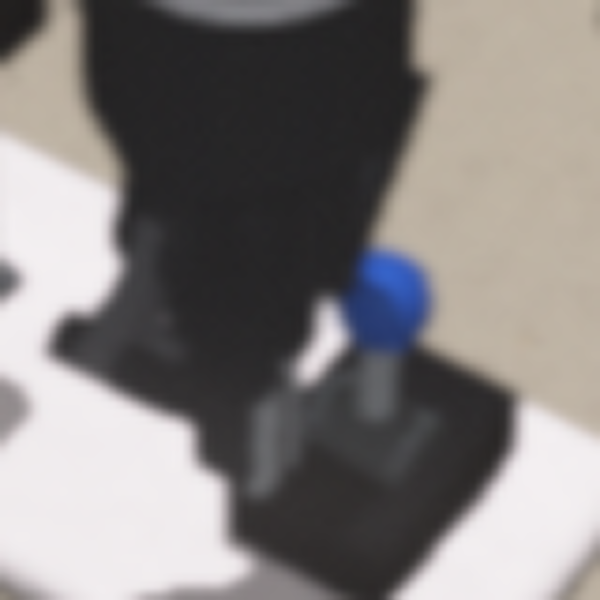

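The view shows the knuckle flaring out on the closing-axis side, close to the ball at (383,303) in the crop. I turn the gripper 90° and push with the narrow, straight side of the fingers.

In the tool's units: -5 cm / 50 = -0.1, -4 cm / 50 = -0.08, 80 degrees / 180 = 0.4444.

Call:
jog_arm:
  targets:
    - [0,0,0.0556,0,0,-0.08,0]
    - [0,0,0.1111,0,-0.01,-0.1,0]
    - [0,0,0.1667,0,-0.01,-0.1,0]
    - [0,0,0.2222,0,-0.01,-0.1,0]
    - [0,0,0.2778,0,-0.01,-0.1,0]
    - [0,0,0.3333,0,-0.01,-0.1,0]
    - [0,0,0.3889,0,-0.01,-0.1,0]
    - [0,0,0.4444,0,-0.01,-0.1,0]

```text
t: 5.45
ee_pos: [430.1, -153.1, 120.9]
orientation: [-3.141, -0.002, 0.197]
contact_force: [-0.1, -0.2, -0.4]
grip_width: -0.005
grasp_force: 0.0
```

In the tool's units: 6.2 cm / 50 = 0.124, 1.5 cm / 50 = 0.03, 9.7 degrees / 180 = 0.0539.

Call:
jog_arm:
  targets:
    - [0,0,0.0278,0,0.004,0.04,0]
    - [0,0,0.0539,0,0.004,0.09,0]
    - [0,0,0.0539,0,0.004,0.096,0]
    - [0,0,0.0539,0.03,0.01,0.096,0]
    - [0,0,0.0539,0.06,0.016,0.096,0]
    - [0,0,0.0539,0.084,0.021,0.096,0]
    - [0,0,0.0539,0.106,0.026,0.096,0]
    - [0,0,0.0539,0.124,0.03,0.096,0]

```text
t: 6.45
ee_pos: [491.3, -155.0, 71.3]
orientation: [-3.14, 0.005, 0.033]
contact_force: [-16.0, -0.6, 9.3]
grip_width: -0.005
grasp_force: 8.1
```

```bash
python3 - <<'E'
from h import *
s=read_camera("scene");st=get_state();print(st["ee_pos"],st["contact_force"])
print(blob(s,(105,150,50),(130,255,255),(270,270,345,340))[:2])
E
```

```text
[ 490.82024781 -155.16262643   71.28149069] [-6.53110566  1.35279719  3.98932364]
none
(array([0., 0.]), 0)
```

In the tool's units: -10 cm / 50 = -0.2, -7 cm / 50 = -0.14.

Call:
jog_arm:
  targets:
    - [0,0,0,0.006,0,0,0]
    - [0,0,0,0.012,0,0,0]
    - [0,0,0,0.012,0,0,0]
    - [0,0,0,-0.02,0,0,0]
    - [0,0,0,-0.08,0,0,0]
    - [0,0,0,-0.12,0,-0.04,0]
    - [0,0,0,-0.14,0,-0.14,0]
    - [0,0,0,-0.14,0,-0.2,0]

```text
t: 7.5
ee_pos: [423.5, -158.3, 173.6]
orientation: [-3.141, -0.003, 0.031]
contact_force: [0.8, 0.1, 0.1]
grip_width: 0.001
grasp_force: 0.0
```

```bash
python3 - <<'E'
from h import *
s=read_camera("scene");st=get_state();print(st["ee_pos"],st["contact_force"])
p,b,_=blob(s,(105,150,50),(130,255,255),(270,260,345,340));print(p,b,plane(s,p,80))
cv2.imwrite("pics/c5.png",cv2.resize(s["color"][225:345,200:350],(750,600),interpolation=cv2.INTER_CUBIC))
E
```

```text
[ 425.92300284 -159.38041478  176.30706091] [ 1.82683865 -2.12801822  2.20391288]
[311.69230769 289.61538462] [307 285  10  10  78] [ 517.69888167 -151.44012615   80.        ]
```

View pics/c5.png

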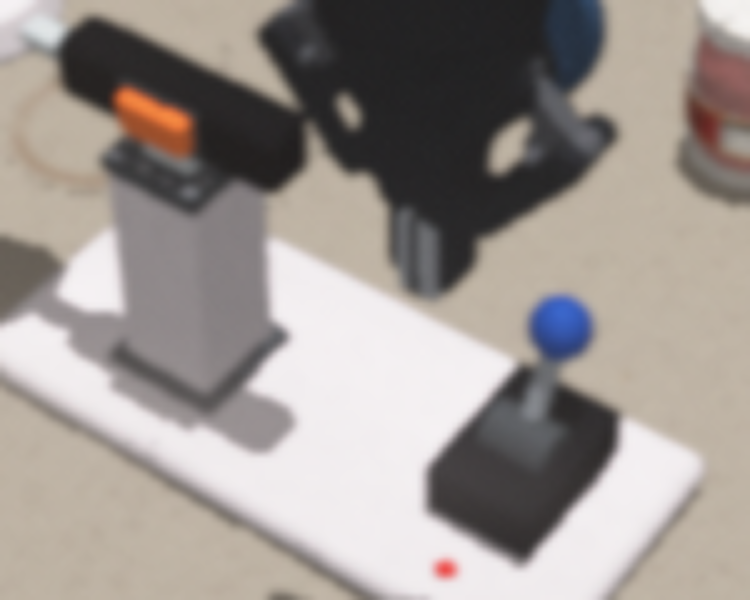

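The toggle now leans to the green side, with the ball at (312,290), about 0.95 rad. Next I rise, turn back and go over the bar with the fingers open.

In the tool's units: -15.2 cm / 50 = -0.304, 4.7 cm / 50 = 0.094, -80 degrees / 180 = -0.4444.

Call:
jog_arm:
  targets:
    - [0,0,-0.0556,0,0,-0.1,8.5]
    - [0,0,-0.1111,0,-0.02,-0.14,8.5]
    - [0,0,-0.1667,0.02,-0.08,-0.14,8.5]
    - [0,0,-0.2222,0.04,-0.14,-0.14,8.5]
    - [0,0,-0.2778,0.06,-0.2,-0.14,8.5]
    - [0,0,-0.3333,0.08,-0.26,-0.14,8.5]
    - [0,0,-0.3889,0.094,-0.304,-0.14,8.5]
    - [0,0,-0.4444,0.094,-0.304,-0.14,8.5]

```text
t: 8.55
ee_pos: [466.2, -1.8, 241.9]
orientation: [3.14, -0.0, 1.438]
contact_force: [-0.8, -0.8, 0.3]
grip_width: 0.993
grasp_force: 0.0
```

```bash
python3 - <<'E'
from h import *
t=read_camera("top");s=read_camera("scene");st=get_state();print(st["ee_pos"],st["orientation"],st["grip_width"])
p1,b,_=blob(s,(105,150,50),(130,255,255),(270,260,345,340));p2,b2,_=blob(t,(105,150,50),(130,255,255),(330,235,375,272))
print(p1,p2,b2);print(tri(s,p1,t,p2))
E
```

```text
[465.61485558  -3.76169601 241.98155386] [ 3.14029962e+00 -9.24142873e-04  1.42910658e+00] 0.992344668954845
[311.72368421 289.57894737] [352.81967213 240.90163934] [349 237   9   9  61]
  reproj [-0.55  0.24]
  reproj [ 0.24 -0.37]
[ 512.0475245  -153.79788922   85.55907568]
```

In the tool's units: 8.6 cm / 50 = 0.172, 5.5 cm / 50 = 0.11, -9.7 degrees / 180 = -0.0539.

Call:
jog_arm:
  targets:
    - [0,0,-0.0278,-0.002,0.004,0,8.5]
    - [0,0,-0.0539,-0.004,0.006,0.02,8.5]
    - [0,0,-0.0539,-0.004,0.006,0.07,8.5]
    - [0,0,-0.0539,-0.004,0.006,0.11,8.5]
    - [0,0,-0.0539,-0.004,0.006,0.15,8.5]
    - [0,0,-0.0539,-0.004,0.006,0.17,8.5]
    - [0,0,-0.0539,-0.004,0.006,0.172,8.5]
    - [0,0,-0.0539,-0.004,0.006,0.172,8.5]

```text
t: 9.65
ee_pos: [468.4, -6.7, 156.5]
orientation: [3.14, -0.0, 1.597]
contact_force: [-1.1, 0.0, -0.9]
grip_width: 0.996
grasp_force: 0.0
```

```bash
python3 - <<'E'
from h import *
s=read_camera("scene");st=get_state();print(st["ee_pos"],st["orientation"],st["contact_force"])
cv2.imwrite("pics/c6.png",cv2.resize(s["color"][205:325,170:320],(750,600),interpolation=cv2.INTER_CUBIC))
E
```

```text
[468.41929747  -6.59207412 156.601099  ] [ 3.13998149e+00 -5.71083556e-04  1.59754554e+00] [-0.91522279 -0.17133692  0.19088053]
```

View pics/c6.png

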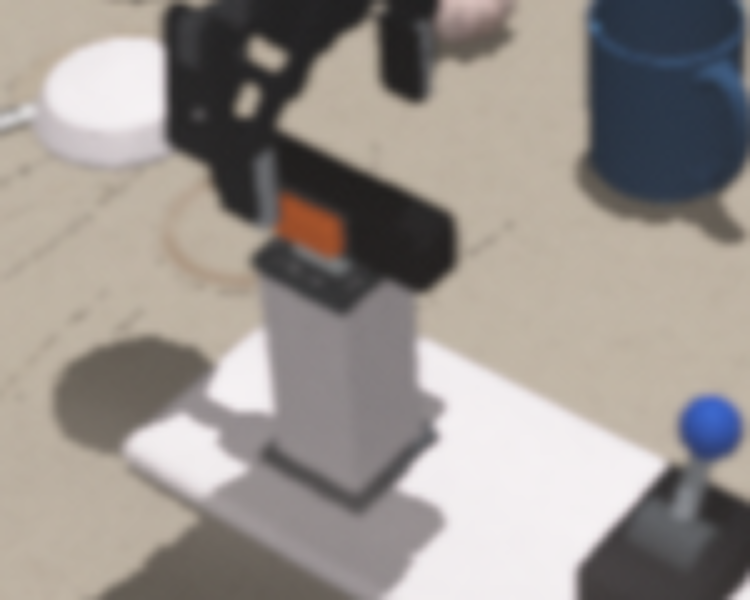

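The fingers straddle the bar, with the near pad in front of the button. Now I close.

Call:
jog_arm:
  targets:
    - [0,0,0,0,0,0,0]
    - [0,0,0,0,0,0,0]
    - [0,0,0,0,0,0,0]
    - [0,0,0,0,0,0,0]
    - [0,0,0,0,0,0,0]
    - [0,0,0,0,0,0,0]
    - [0,0,0,0,0,0,0]
    - [0,0,0,0,0,0,0]

```text
t: 10.7
ee_pos: [467.2, -6.5, 156.3]
orientation: [-3.14, -0.001, 1.598]
contact_force: [-2.8, 0.6, 6.8]
grip_width: 0.273
grasp_force: 58.6
```

In the tool's units: -3 cm / 50 = -0.06, -2.5 cm / 50 = -0.05.

Call:
jog_arm:
  targets:
    - [0,0,0,0,0,-0.006,0]
    - [0,0,0,0,0,-0.012,0]
    - [0,0,0,0,0,-0.02,0]
    - [0,0,0,0,0,-0.03,0]
    - [0,0,0,0,0,-0.04,0]
    - [0,0,0,0,0,-0.05,0]
    - [0,0,0,0,0,-0.06,0]
    - [0,0,0,0,0,-0.06,0]

```text
t: 11.7
ee_pos: [468.4, -6.5, 186.7]
orientation: [3.14, -0.001, 1.598]
contact_force: [-0.3, -1.0, 0.8]
grip_width: 0.003
grasp_force: 0.0
```

```bash
cat > m.py <<'E'
from h import *
s=read_camera("scene");t=read_camera("top");st=get_state();print(st["ee_pos"],st["contact_force"],st["grasp_force"])
# shade: white blob in the scene view, and in the top view
p,b,_=blob(s,(0,0,150),(180,60,255),(165,150,225,240));print("shade scene",p,b,plane(s,p,152))
p2,b2,_=blob(t,(0,0,150),(180,60,255),(225,215,266,285));print("shade top",p2,b2,tri(s,p,t,p2))
E
python3 m.py
```

```text
[467.86766116  -6.48238851 186.09783683] [ 0.20265177 -0.41378875 -0.55456997] 0.0
shade scene [187.59018511 215.40163582] [ 165  175   60   65 2323] [482.48262628 143.70788795 152.        ]
  reproj [ 1.32 -0.55]
  reproj [-0.54  1.08]
shade top [250.31858407 258.8539823 ] [239 247  24  24 452] [456.45187722 107.4146096  185.23318142]
```

The grip slipped off the top of the bar, so the tips are higher than assumed. I'll compute the real tip height from the earlier pictures.

```bash
python3 - <<'E'
from h import *
s=read_camera("scene")
R=np.array(s["R"]);o=-R.T@s["t"]
def zat(p,x,y):
    d=R.T@np.linalg.inv(K(s))@[*p,1]; k=np.linalg.lstsq(np.array([d[:2]]).T,np.array([x,y])-o[:2],rcond=None)[0][0]; r=o+d*k; return r.round(1)
print("c5 shut, tcp 424,-158,174.5",zat((284.5,284),424,-158.5))
print("c4 shut, tcp 434.8,-153,70.4",zat((289,321),434.8,-153.2))
print("c6 open, tcp z156.5",zat((222.5,250),424,-6.5))
print(blob(s,(3,150,80),(18,255,255),(215,215,260,265))[:2])
t=read_camera("top")
a,_,_=blob(s,(3,150,80),(18,255,255),(215,215,260,265));b,q,_=blob(t,(3,150,80),(18,255,255),(280,245,320,275));print(b,q)
print(tri(s,a,t,b))
E
```

```text
c5 shut, tcp 424,-158,174.5 [ 422.2 -156.1  175.3]
c4 shut, tcp 434.8,-153,70.4 [ 436.5 -155.5   67.4]
c6 open, tcp z156.5 [426.9  -9.3 172.8]
(array([230.2972973 , 248.98198198]), array([223, 243,  15,  13, 111], dtype=int32))
none
[0. 0.] 0
  reproj [34.81 -9.4 ]
  reproj [-28.17  33.99]
[ 24187.03548829  19482.42548136 -25385.40759577]
```

All three pictures put the shut tips about 20 mm higher than the nominal 22 mm ahead of the TCP. I open and regrasp with the TCP at z≈135.

In the tool's units: 5.1 cm / 50 = 0.102, 4 cm / 50 = 0.08.

Call:
jog_arm:
  targets:
    - [0,0,0,0,0,0,8.5]
    - [0,0,0,0,0,0,8.5]
    - [0,0,0,0,0,0,8.5]
    - [0,0,0,0,0,0,8.5]
    - [0,0,0,0,0,0.04,8.5]
    - [0,0,0,0,0,0.08,8.5]
    - [0,0,0,0,0,0.102,8.5]
    - [0,0,0,0,0,0.102,8.5]

```text
t: 12.9
ee_pos: [467.3, -6.8, 134.5]
orientation: [-3.14, 0.001, 1.598]
contact_force: [-0.7, -0.5, -0.1]
grip_width: 0.994
grasp_force: 0.0
```

Call:
jog_arm:
  targets:
    - [0,0,0,0,0,0,0]
    - [0,0,0,0,0,0,0]
    - [0,0,0,0,0,0,0]
    - [0,0,0,0,0,0,0]
    - [0,0,0,0,0,0,0]
    - [0,0,0,0,0,0,0]
    - [0,0,0,0,0,0,0]
    - [0,0,0,0,0,0,0]

```text
t: 13.9
ee_pos: [467.1, -6.5, 135.2]
orientation: [-3.14, -0.001, 1.597]
contact_force: [-3.3, -0.2, 5.4]
grip_width: 0.289
grasp_force: 63.0
```

Call:
jog_arm:
  targets:
    - [0,0,0,0,0,-0.006,0]
    - [0,0,0,0,0,-0.012,0]
    - [0,0,0,0,0,-0.02,0]
    - [0,0,0,0,0,-0.03,0]
    - [0,0,0,0,0,-0.04,0]
    - [0,0,0,0,0,-0.05,0]
    - [0,0,0,0,0,-0.06,0]
    - [0,0,0,0,0,-0.06,0]

```text
t: 14.9
ee_pos: [467.1, -6.5, 165.0]
orientation: [-3.14, -0.001, 1.598]
contact_force: [-3.3, 0.5, -3.6]
grip_width: 0.289
grasp_force: 61.9
```

```bash
python3 m.py
```

```text
[467.13158379  -6.47008491 164.70807672] [-3.43069059  1.05505673 -3.38575461] 61.844262778759
shade scene [186.07238011 214.36012433] [ 165  175   58   65 2252] [483.18430777 149.01493973 152.        ]
  reproj [ 3.12 -1.35]
  reproj [-1.28  2.54]
shade top [249.6875     255.76666667] [238 244  25  25 480] [460.26799795 110.31805397 186.27482931]
```

The head is in the grip: it shows 3 N of weight, 30 mm up. I keep pulling to the second stop.

In the tool's units: -6.1 cm / 50 = -0.122, -6 cm / 50 = -0.12.

Call:
jog_arm:
  targets:
    - [0,0,0,0,0,-0.02,0]
    - [0,0,0,0,0,-0.04,0]
    - [0,0,0,0,0,-0.06,0]
    - [0,0,0,0,0,-0.08,0]
    - [0,0,0,0,0,-0.1,0]
    - [0,0,0,0,0,-0.112,0]
    - [0,0,0,0,0,-0.12,0]
    - [0,0,0,0,0,-0.122,0]

```text
t: 16.0
ee_pos: [467.1, -6.5, 225.4]
orientation: [-3.141, -0.0, 1.598]
contact_force: [-1.4, 1.1, -17.4]
grip_width: 0.291
grasp_force: 63.9
```

In the tool's units: -0.1 cm / 50 = -0.002.

Call:
jog_arm:
  targets:
    - [0,0,0,0,0,-0.002,0]
    - [0,0,0,0,0,-0.002,0]
    - [0,0,0,0,0,-0.002,0]
    - [0,0,0,0,0,-0.002,0]
    - [0,0,0,0,0,-0.002,0]
    - [0,0,0,0,0,-0.002,0]
    - [0,0,0,0,0,-0.002,0]
    - [0,0,0,0,0,-0.002,0]

```text
t: 17.0
ee_pos: [467.1, -6.5, 225.4]
orientation: [-3.141, 0.001, 1.598]
contact_force: [2.0, 2.5, -24.8]
grip_width: 0.29
grasp_force: 62.7
```

```bash
python3 m.py; python3 - <<'E'
from h import *
s=read_camera("scene");print(blob(s,(105,150,50),(130,255,255),(290,260,345,340))[:2])
h=cv2.cvtColor(s["color"],cv2.COLOR_BGR2HSV)[200:290,215:270]
m=((h[...,0]<8)|(h[...,0]>172))&(h[...,1]>110)&(h[...,2]>60)
n,l,st,ce=cv2.connectedComponentsWithStats(m.astype(np.uint8));print(st[1:]+[215,200,0,0,0])
E
```

```text
[467.10940562  -6.51679785 225.4129902 ] [  1.9731298    1.31970238 -26.15465101] 62.741119265556335
shade scene [190.34845861 212.8046415 ] [ 165  175   60   65 2887] [492.5262927  145.63867794 152.        ]
  reproj [ 3.87 -1.7 ]
  reproj [-1.62  3.16]
shade top [247.85822306 248.80907372] [235 236  27  26 529] [477.83641151 114.95379948 178.56897545]
(array([311.72368421, 289.57894737]), array([307, 285,  10,  10,  76], dtype=int32))
[]
```

The head travelled 90.2 mm and is pressing against the end stop with a steady grip; the toggle is still on. I'm handing it in.

```bash
python3 -c "
from cell import *
print(sign_off())"
```

```text
the job is handed in; nothing more can be done
None
```

I switched the lamp on (about 0.94 rad) and handed the job in at 17 s with the head squeezed and held against the second stop, 90 mm up. The sign-off gave no verdict. I saw no contact with the bystanders but did not re-measure their positions.

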